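Sampling kit into its holders

ROBOT

A 6-joint arm with a two-finger parallel gripper is mounted at the origin on a cart in front of the work surface, level with it; the furniture and walls round the work are solid. World frame = base frame: x ahead of the robot, y to its left, z up, the work surface at z = 0. Lengths are in m, angles in rad, forces in N, time in s.
With the tool pointing down it reaches from about 0.325 to 0.75 m from the base axis. Payload 7.6 kg.
Tool frame: the origin (TCP) lies midway between the tips of the shut fingers; the grasp point (between the pads) lies 19 mm behind it; z points along the fingers, y is the line along which they close (so a half turn about z gives the same grasp; the last joint's range is limited). The gripper opens to 85 mm and grips with 20 to 120 N. Pads are 22 mm wide; open, the fingers measure 114 mm over their backs; the gripper's body (76 mm by 85 mm) begins 54 mm behind the grasp point. The pads swing forward as they close: fully open they stand 13 mm farther back than shut.
Start: joints at [-1.371, 0.052, 1.401, -0, 1.689, -0.07], TCP at [0.14, -0.506, 0.231] pointing down, gripper open.
Joint ranges: [-2.9, 2.9], [-0.91, 2.17], [0.12, 2.37], [-1.06, 4.2], [0.26, 2.73], [-2.93, 2.93]. Speed limits (rad/s): [2.57, 2.57, 3.01, 3.14, 3.14, 3.14].

INTERFACE

Orientations are given as a unit quaternion [w, x, y, z].
In Python, from station import env gives the robot as it stands. The module is installed in compiled form; this text tells all that it offers.
- The arm moves only by the tool arm_command, never from a script. Its argument "steps" is a list of rows, each an object with "slide": the shift along the tool's x, y, z in cm, a list of three; "roll": the turn about the tool's z in rad. A call has 1 to 12 rows; each row shifts and turns the commanded pose from where the row before left it, along the tool's axes as they then stand; what a row does not reach is not made up. A row lasts 1/10 s, in which the tool goes at most 50 mm and 8.59 degrees, less where a joint would pass 70% of its speed; a pose out of reach is approached as far as the arm can. A call is refused whole if a number of a shift passes 5 or a number of a turn 0.15, either way. A call with a gripper value outside its range is refused whole. "fingers" is the finger opening in cm, from 0 to 8.54, set as the call begins (left out, the last holds). The fingers move at their own pace and stop on an object; "force" is the grip in N (left out, the last holds). Time passes only in rows, so rows that do not move let the fingers close. It gives the time, the measured TCP pose, the force, the opening and the grip force at its end, in the units of the state.
- env.sense(): the state, without advancing time (a new reading comes with each control period).
- env.snapshot(name): name is "scene" or "top" or "wrist"; returns the picture (420x560x3 uint8, red, green, blue); there is no depth.
- env.camera_info(name): a dict with "K" (3x3 intrinsics, pixels), "R" (3x3) and "t" (3): a world point X has camera coordinates R X + t. Camera axes: x right, y down, z forward; pixel columns grow to the right and rows downward; lengths in m; the calibration is good to about 2 mm. A picture is of the moment at which its call begins: read the wrist's pose just before it. camera_info takes no time and is no camera call; for the wrist camera it gives the pose at the moment of the call.
- env.sign_off(): hands the job in; it is judged then, once.
The state is a dict: "clock": time; "joints": joint angles; "joint_vel": joint speeds; "joint_torque": joint torques, N m; "tool_pos": TCP position; "tool_rot": TCP orientation; "contact_force": force on the tool from outside, world axes, zero at the start; "moment": the same for the moment, N m; "grip_width": opening from 0.0 (shut) to 1.0 (fully open); "gripper_force": force on a finger pad.
Only numpy, scipy, OpenCV 4.12 (cv2) and the standard library are available. Lean on these libraries where they do the work, as an engineer would, in place of code of your own. Each camera call takes 0.05 s, during which the arm holds its last target. There are 200 camera calls.

TASK

Put the sampling kit away: set each of the four things into the grey holder made for its shape - the amber bottle upright in the wide round one, the small red-capped bottle upright in the narrow round one, the yellow fuse carton lying with its printed broad face up in the oblong one and the red marker in the long pen tray. Each must rest flat on the floor of its holder, inside the rim; keep the bottles upright throughout, and leave the flask at the back and the small beaker in the middle standing where they are.

Things in the scene. Friction and masses are not known exactly. Their poses are not given: they have to be found in the camera images.
- amber_bottle: loose brown glass sample bottle with a white screw cap, about 0.1 kg, standing upright; body 52 mm in diameter from 0 to about 95 mm high, then the 33 mm wide cap, total height 116 mm. Origin: centre of its underside, z up. Round, any yaw.
- red_cap_bottle: loose small clear glass bottle with a red screw cap, about 0.09 kg, standing upright; body 34 mm in diameter from 0 to about 55 mm high, then the 22 mm wide cap, total height 69 mm. Origin: centre of its underside, z up. Round, any yaw.
- fuse_carton: loose small yellow carton lying flat on its broad face, 30 mm (its x) by 48 mm (its y) by 16 mm high, about 0.03 kg. Origin: centre of its underside, z up.
- red_marker: loose white marker pen with a red cap, lying on the surface, 134 mm long along its y axis, barrel 16 mm thick, 20 mm high over the clip at the cap. Origin: under the middle of its length, on the surface at the start. Either way round fits the tray.
- wide_round_holder: fixed round grey dish with a dark floor, for the amber bottle: 68 mm inside, 78 mm outside, floor 3 mm above the surface, rim 13 mm above the surface. Origin: its centre, on the surface, z up.
- narrow_round_holder: fixed round grey dish with a dark floor, for the red-capped bottle: 50 mm inside, 60 mm outside, floor 3 mm above the surface, rim 13 mm above the surface. Origin: its centre, on the surface, z up.
- oblong_holder: fixed short rectangular grey tray with a dark floor, for the fuse carton: inside 46 mm (x) by 64 mm (y), walls 5 mm thick, floor 3 mm and wall top 13 mm above the surface. The two long walls (along its y) each have a 42 mm gap in the middle for the fingers. Origin: its centre, on the surface, z up.
- pen_tray: fixed long grey tray with a dark floor, for the marker: inside 32 mm (x) by 154 mm (y), walls 5 mm thick, floor 3 mm and wall top 13 mm above the surface. The two long walls (along its y) each have a 74 mm gap in the middle for the fingers. Origin: its centre, on the surface, z up.
- flask: bystander: loose conical flask with black stopper, 64 mm wide, 114 mm high, at the back of the bench. Origin: centre of its underside.
- beaker: bystander: loose small glass beaker with pale contents, 45 by 51 mm, 58 mm high, in the middle of the bench, among the things. Origin: centre of its underside.
There are look-alikes about, which are no part of the job. Several things look just like the fuse_carton: the one meant starts farthest to the robot's right.

How it is judged:
By the outcome, as a careful person would: the job done as asked, in the order asked, and still so for the second after the job is handed in, with the robot touching nothing.
It also fails if it takes over 106 s, if anything falls off the work surface, if the arm or the gripper's body presses on something with over 40 N, if the wrist force passes 120 N, or if a joint passes its speed limit or range.

## Working session

There is one attempt and no reset: what is moved stays moved. The work goes in short steps, Python scripts to look and compute and a tool call to move; the robot and the scene stay as the last step left them, time stands still between calls to the robot, and variables do not carry over. Pictures are saved under pics/ and viewed, at most 14 in all, crops included, and the job is handed in when it is done.

Besides the shell and the picture viewer there is one more tool, called after "Request:" as a command line: name --argument value ..., lists and objects as JSON in quotes. arm_command: Moves the arm, as the interface text tells. Its arguments: {"type":"object","properties":{"steps":{"type":"array","items":{"type":"object","properties":{"slide":{"type":"array","items":{"type":"number"}},"roll":{"type":"number"}}}},"fingers":{"type":"number"},"force":{"type":"number"}},"required":["steps"]}

```bash
mkdir -p pics; python3 - <<'E'
from station import env
import cv2,numpy as np
s=env.sense(); print(s)
for n in ("scene","top"):
    cv2.imwrite(f"pics/{n}0.png",cv2.resize(env.snapshot(n)[:,:,::-1],(800,600),interpolation=cv2.INTER_CUBIC))
    c=env.camera_info(n); print(n,c["K"].round(1).tolist(),c["R"].round(3).tolist(),c["t"].round(3).tolist())
E
```

```text
{'clock': 0.0, 'joints': array([-1.37128485e+00,  5.28035978e-02,  1.40172866e+00, -5.34464796e-06,
        1.68858398e+00, -7.03256140e-02]), 'joint_vel': array([-4.48453374e-04, -1.99364543e-04, -6.30598767e-04,  8.37536010e-04,
        1.26355820e-04, -3.64891336e-06]), 'joint_torque': array([-1.99248548e-04, -3.81667829e+01, -3.60188949e+01, -9.34408331e-05,
        6.11927346e-03,  7.13228090e-06]), 'tool_pos': array([ 0.1399001 , -0.50570763,  0.2304878 ]), 'tool_rot': array([-7.60033332e-04,  9.90912045e-01,  1.34509248e-01, -5.18207627e-05]), 'contact_force': array([ 0.17112375, -0.54396917,  0.78845126]), 'moment': array([-0.04726759,  0.00225404,  0.01933601]), 'gripper_force': 0.0, 'grip_width': 1.002473957494888}
scene [[544.6, 0.0, 285.3], [0.0, 544.6, 212.8], [0.0, 0.0, 1.0]] [[0.91, -0.413, 0.015], [-0.253, -0.587, -0.769], [0.327, 0.696, -0.639]] [-0.472, 0.231, 1.316]
top [[382.3, 0.0, 280.1], [0.0, 382.3, 210.0], [0.0, 0.0, 1.0]] [[0.027, -1.0, 0.004], [-0.992, -0.027, -0.125], [0.125, -0.0, -0.992]] [0.096, 0.586, 1.09]
```

View pics/scene0.png

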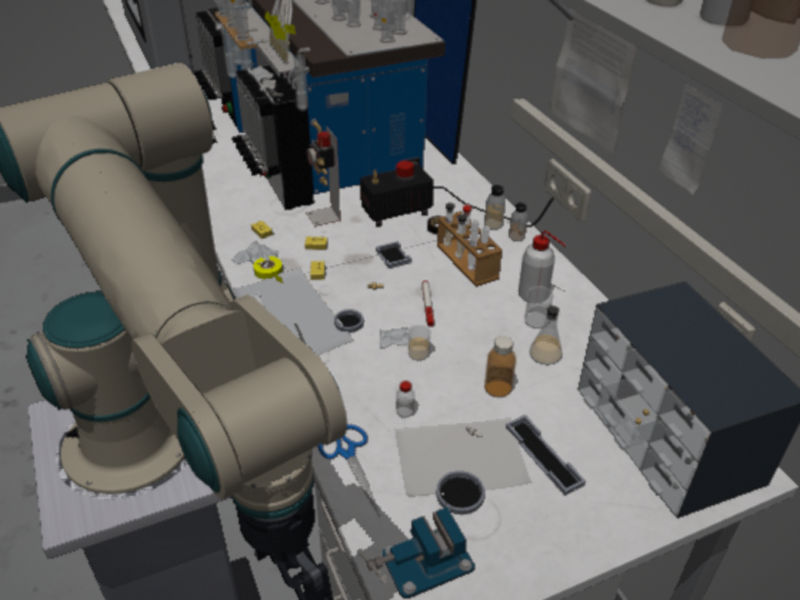

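View pics/top0.png

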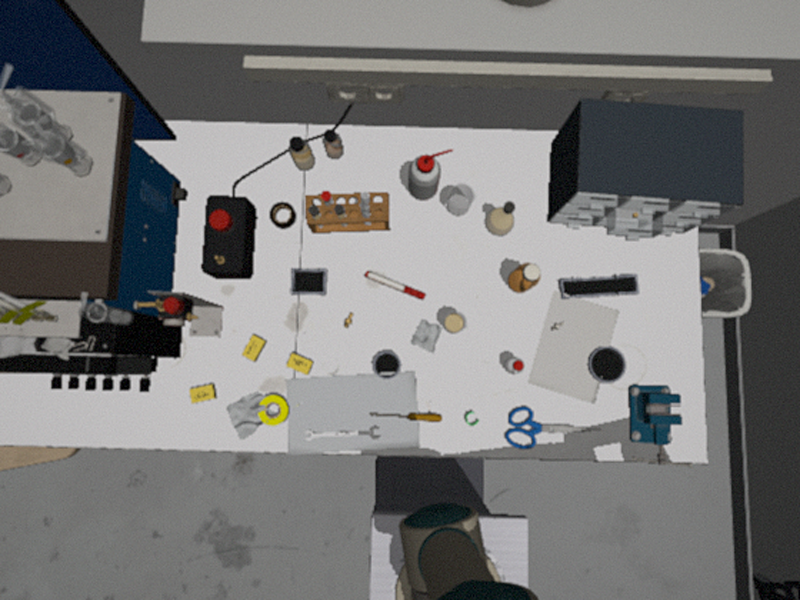

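Top view (800x600 pixels): the amber bottle's cap is at (532,271) and the red-capped bottle at (514,365). The marker runs (367,273)–(424,296). The holders are wide (607,364), narrow (386,363), oblong (309,281) and pen tray (598,286). The beaker is at (453,322) and the flask at (500,218).

Candidates for the carton are the yellow boxes at (203,392), (254,347) and (299,362). The rightmost is (299,362), and I'll take that one. For the marker, the test-tube rack, screwdriver and wash bottle are not pens. For the bottles, the brown ones at (300,152) and (332,143) have black caps, so they aren't the ones.

```bash
cat > h.py <<'E'
from station import env
import cv2,numpy as np
def ray(c,p):
    d=c["R"].T@np.linalg.solve(c["K"],[p[0],p[1],1.]); return -c["R"].T@c["t"],d
def plane(c,p,z):
    o,d=ray(c,p); return o+d*(z-o[2])/d[2]
def tri(c1,p1,c2,p2):
    o1,d1=ray(c1,p1);o2,d2=ray(c2,p2)
    s=np.linalg.lstsq(np.c_[d1,-d2],o2-o1,rcond=None)[0]
    a,b=o1+s[0]*d1,o2+s[1]*d2
    return (a+b)/2,np.linalg.norm(a-b)
def proj(c,X):
    q=c["K"]@(c["R"]@np.array(X)+c["t"]); return q[:2]/q[2]
R={'dark':lambda h,s,v:(v<70),
 'yellow':lambda h,s,v:(h>18)&(h<32)&(s>110)&(v>90),
 'red':lambda h,s,v:((h<8)|(h>170))&(s>120)&(v>60),
 'brown':lambda h,s,v:(h>5)&(h<22)&(s>110)&(v>30),
 'white':lambda h,s,v:(s<40)&(v>170)}
def blob(img,seed,col,r=22,near=False):
    """largest contour of a colour in a window round the seed: centroid, minAreaRect, area"""
    h,s,v=[a.astype(int) for a in cv2.split(cv2.cvtColor(img,cv2.COLOR_RGB2HSV))]
    m=R[col](h,s,v).astype(np.uint8)
    w=np.zeros_like(m); cv2.circle(w,(int(seed[0]),int(seed[1])),int(r),1,-1); m&=w
    cs,_=cv2.findContours(m,cv2.RETR_EXTERNAL,cv2.CHAIN_APPROX_NONE)
    k=max(cs,key=cv2.contourArea); M=cv2.moments(k)
    return np.array([M['m10'],M['m01']])/max(M['m00'],1e-9),cv2.minAreaRect(k),cv2.contourArea(k),k
def toolmove(s,X):
    from scipy.spatial.transform import Rotation as Q
    w,x,y,z=s['tool_rot']; return 100*(Q.from_quat([x,y,z,w]).inv().apply(np.array(X)-s['tool_pos']))
E
python3 - <<'E'
from h import *
T,S=env.camera_info("top"),env.camera_info("scene"); ti,si=env.snapshot("top"),env.snapshot("scene")
L=[('amber','brown',(519,278),(500,372),20,24),('redcap','red',(517,366),(405,386),10,10),('carton','yellow',(299,362),(318,269),16,10),
('marker_red','red',(410,290),(430,310),26,20),('wide','dark',(607,364),(461,491),20,24),('narrow','dark',(386,363),(349,320),17,18),('obl','dark',(309,281),(393,254),22,22),('pen','dark',(598,286),(543,453),45,55)]
for n,c,a,b,r1,r2 in L:
    p,rp,A,_=blob(ti,np.array(a)*.7,c,r1*.7); q,rq,B,_=blob(si,np.array(b)*.7,c,r2*.7)
    X,e=tri(T,p,S,q); print(n,p.round(1),A,q.round(1),B,X.round(4),round(e,4),'z0:',plane(T,p,0.003)[:2].round(4),'rect',np.round(rp[1],1),round(rp[2],1))
    if c!='red':
        bx=[plane(T,k,.013)[:2] for k in cv2.boxPoints(rp)]; print('   box',np.round(bx,3).tolist())
E
```

```text
amber [362.9 196.3] 152.0 [349.4 261.1] 438.5 [ 0.6353 -0.1355  0.0316] 0.0072 z0: [ 0.6367 -0.1403] rect [16.  16.1] 48.0
   box [[0.637, -0.108], [0.671, -0.144], [0.635, -0.176], [0.601, -0.14]]
redcap [362.3 255.5] 25.0 [283.4 270. ] 33.0 [ 0.4561 -0.1251  0.0635] 0.0002 z0: [ 0.457  -0.1383] rect [5. 6.] 90.0
carton [209.3 254. ] 130.5 [222.  188.5] 86.5 [0.4491 0.3186 0.0073] 0.0001 z0: [0.4492 0.3194] rect [15.6  9.8] 21.8
   box [[0.443, 0.344], [0.471, 0.335], [0.455, 0.291], [0.428, 0.3]]
marker_red [289.5 204.5] 42.0 [300.3 220.7] 36.0 [0.6042 0.0834 0.0085] 0.0005 z0: [0.6052 0.0832] rect [13.9  3.9] 21.8
wide [424.8 254.5] 350.5 [321.9 343.3] 492.0 [ 0.4641 -0.3232  0.0094] 0.0013 z0: [ 0.4648 -0.3259] rect [21. 21.] 90.0
   box [[0.495, -0.29], [0.497, -0.353], [0.435, -0.352], [0.433, -0.289]]
narrow [270.4 254. ] 144.5 [244.  223.2] 101.0 [0.4529 0.1371 0.0084] 0.0023 z0: [0.454  0.1368] rect [11.7 15.4] 85.2
   box [[0.47, 0.161], [0.475, 0.116], [0.44, 0.112], [0.435, 0.157]]
obl [215.4 196.7] 242.0 [274.  176.8] 126.5 [0.6209 0.3087 0.0094] 0.0025 z0: [0.6231 0.3094] rect [13. 21.] 90.0
   box [[0.641, 0.34], [0.643, 0.277], [0.603, 0.275], [0.601, 0.338]]
pen [419.8 200. ] 406.0 [380.9 317.5] 553.0 [ 0.6284 -0.312   0.0073] 0.0015 z0: [ 0.6298 -0.3139] rect [10.1 50. ] 86.4
   box [[0.638, -0.232], [0.651, -0.383], [0.62, -0.384], [0.607, -0.234]]
```

Request:
arm_command --steps '[{"roll":0.135},{"roll":0.135},{"slide":[3.8,-2.9,-0.5]},{"slide":[3.8,-2.9,-0.5]},{"slide":[3.8,-2.9,-0.5]},{"slide":[3.8,-2.9,-0.5]},{"slide":[3.8,-2.9,-0.5]},{"slide":[3.8,-2.9,-0.5]},{"slide":[3.8,-2.9,-0.5]},{"slide":[3.8,-2.9,-0.5]},{"slide":[3.8,-2.9,-0.5]},{"slide":[3.8,-2.9,-0.5]}]' --fingers 8.54 --force 30

```text
validation failed for argument at $.st...
```

```bash
python3 - <<'E'
from h import *
s=env.sense(); print(s['clock'],s['tool_pos'],s['tool_rot'],s['contact_force'],s['joints'].round(2))
c=env.camera_info("wrist"); i=env.snapshot("wrist")
np.savez("w1",i=i,**c); cv2.imwrite("pics/w1.png",i[:,:,::-1])
print(c["K"].round(1).tolist(),c["R"].round(3).tolist(),(-c["R"].T@c["t"]).round(3))
for n,X in dict(amber=(.637,-.137,.0),red=(.456,-.125,.0),wide=(.464,-.325,.003),pen=(.629,-.313,.003)).items(): print(n,proj(c,X).round())
E
```

```text
0.2 [ 0.13990995 -0.50584844  0.23083707] [-4.26674385e-04  9.90917324e-01  1.34471833e-01 -2.82544836e-05] [0.1307607  0.49142029 0.14879246] [-1.37  0.05  1.4  -0.    1.69 -0.07]
[[301.2, 0.0, 276.8], [0.0, 301.2, 206.3], [0.0, 0.0, 1.0]] [[0.267, -0.964, -0.001], [-0.922, -0.256, 0.291], [-0.28, -0.077, -0.957]] [ 0.211 -0.486  0.374]
amber [ -40. -635.]
red [ -49. -285.]
wide [ 180. -217.]
pen [ 203. -515.]
```

View pics/w1.png

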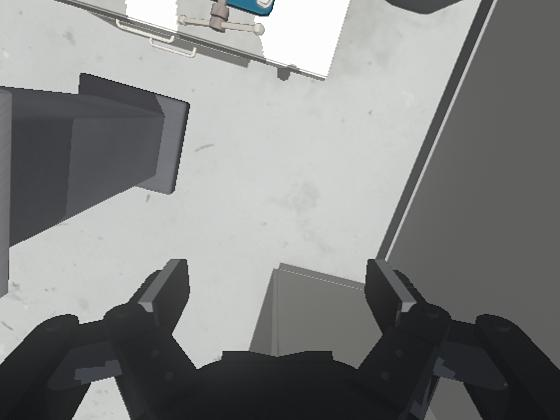

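The call was refused, probably because each row needs both fields. The wrist picture just shows the floor at the start pose, with the vise at (240,5).

Request:
arm_command --steps '[{"slide":[0,0,0],"roll":0.135},{"slide":[0,0,0],"roll":0.135},{"slide":[3.8,-2.9,-0.5],"roll":0},{"slide":[3.8,-2.9,-0.5],"roll":0},{"slide":[3.8,-2.9,-0.5],"roll":0},{"slide":[3.8,-2.9,-0.5],"roll":0},{"slide":[3.8,-2.9,-0.5],"roll":0},{"slide":[3.8,-2.9,-0.5],"roll":0},{"slide":[3.8,-2.9,-0.5],"roll":0},{"slide":[3.8,-2.9,-0.5],"roll":0},{"slide":[3.8,-2.9,-0.5],"roll":0},{"slide":[3.8,-2.9,-0.5],"roll":0}]' --fingers 8.54 --force 30

```text
clock: 1.45
tool_pos: [0.5213, -0.2145, 0.2815]
tool_rot: [0.0, 1.0, -0.0, 0.0]
contact_force: [-0.0, -1.5, 1.0]
grip_width: 0.998
gripper_force: 0.0
```

```bash
python3 - <<'E'
from h import *
c=env.camera_info("wrist"); i=env.snapshot("wrist")
np.savez("w1",i=i,**c); cv2.imwrite("pics/w1.png",i[:,:,::-1])
for n,X in dict(amber=(.637,-.137,.0),red=(.456,-.125,.0),wide=(.464,-.325,.003),pen=(.629,-.313,.003)).items(): print(n,proj(c,X).round())
E
```

```text
amber [217.  82.]
red [216. 213.]
wide [352. 209.]
pen [352.  88.]
```

View pics/w1.png

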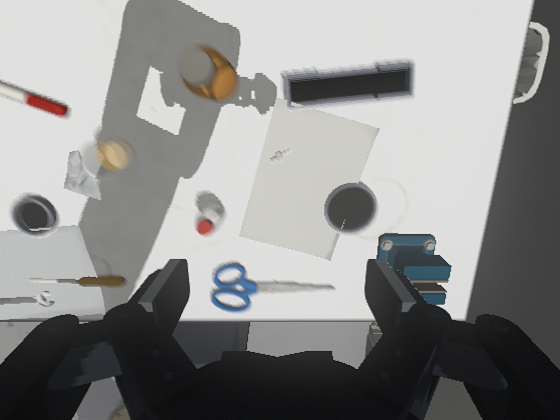

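The wrist view shows the amber cap at (199,66) with its body at (218,82), and the red cap at (205,227). The wide holder is at (350,207), the pen tray at (348,83), the narrow holder at (36,214) and the beaker at (113,155).

```bash
python3 - <<'E'
from h import *
W=dict(np.load("w1.npz")); i=W.pop('i')
T,S=env.camera_info("top"),env.camera_info("scene"); ti,si=env.snapshot("top"),env.snapshot("scene")
g=cv2.cvtColor(i,cv2.COLOR_RGB2GRAY)
q=cv2.HoughCircles(cv2.resize(g[30:120,150:260],None,fx=3,fy=3,interpolation=2),cv2.HOUGH_GRADIENT,1,60,param1=80,param2=15,minRadius=36,maxRadius=66)
cc=[(150+a/3,30+b/3,r/3) for a,b,r in q[0][:3]]; print('caps',np.round(cc,1))
for p in cc: print('  cap plane .116',plane(W,p[:2],.116).round(4),'plane.095',plane(W,p[:2],.095).round(4))
wt,ws=blob(ti,(532*.7,271*.7),'white',7),blob(si,(503*.7,346*.7),'white',9)
print('cap top/scene',wt[0],wt[2],ws[0],ws[2],tri(T,wt[0],S,ws[0]),tri(W,cc[0][:2],S,ws[0]))
r=blob(i,(205,227),'red',15); s_=blob(si,(283,270),'red',8); t_=blob(ti,(362,255),'red',8)
print('redcap',r[0],r[2],plane(W,r[0],.066).round(4),tri(W,r[0],S,s_[0]),tri(W,r[0],T,t_[0]))
for n,sd,rr,z in (('wide',(350,207),30,.006),('pen',(348,83),72,.006),('narrow',(36,214),24,.006)):
    b=blob(i,sd,'dark',rr); e=cv2.fitEllipse(b[3]); print(n,b[0].round(1),b[2],np.round(b[1][1],1),'plane',plane(W,b[0],z).round(4),'ell',np.round(e[1],1),[plane(W,k,.013)[:2].round(3).tolist() for k in cv2.boxPoints(b[1])])
    st={'wide':(321.9,343.3),'pen':(380.9,317.5),'narrow':(244,223.2)}[n]; print('   tri',tri(W,b[0],S,st))
E
```

```text
Traceback (most recent call last):
TypeError: 'NoneType' object is not subscriptable
```

```bash
python3 - <<'E'
from h import *
W=dict(np.load("w1.npz")); i=W.pop('i')
T,S=env.camera_info("top"),env.camera_info("scene"); ti,si=env.snapshot("top"),env.snapshot("scene")
b=blob(i,(210,75),'brown',38); print('brown',b[0],b[2],b[1])
hs=cv2.cvtColor(i,cv2.COLOR_RGB2HSV)
print('hsv cap, body, shadow',hs[66,199],hs[82,222],hs[60,170])
wt,ws=blob(ti,(532*.7,271*.7),'white',7),blob(si,(503*.7,346*.7),'white',9)
print('cap top/scene',wt[0],wt[2],ws[0],ws[2],tri(T,wt[0],S,ws[0]),tri(W,(199,66),S,ws[0]),'plane',plane(W,(199,66),.116))
r=blob(i,(205,227),'red',15); s_=blob(si,(283,270),'red',8); t_=blob(ti,(362,255),'red',8)
print('redcap',r[0],r[2],plane(W,r[0],.066).round(4),tri(W,r[0],S,s_[0]),tri(W,r[0],T,t_[0]))
for n,sd,rr,z in (('wide',(350,207),30,.006),('pen',(348,83),72,.006),('narrow',(36,214),24,.006)):
    b=blob(i,sd,'dark',rr); e=cv2.fitEllipse(b[3]); print(n,b[0].round(1),b[2],np.round(b[1][1],1),'plane',plane(W,b[0],z).round(4),'ell',np.round(e[1],1),[plane(W,k,.013)[:2].round(3).tolist() for k in cv2.boxPoints(b[1])])
    st={'wide':(321.9,343.3),'pen':(380.9,317.5),'narrow':(244,223.2)}[n]; print('   tri',tri(W,b[0],S,st))
cv2.imwrite("pics/c1.png",np.hstack([cv2.resize(i[20:130,150:290],(400,314),interpolation=2),cv2.resize(ti[240:270,195:235],(400,314),interpolation=2)])[:,:,::-1])
E
```

```text
brown [218.51919087  78.53302213] 964.0 ((213.9530792236328, 76.81588745117188), (45.51856231689453, 46.485897064208984), 30.699722290039062)
hsv cap, body, shadow [ 24  20 128] [ 17 161 169] [ 20   6 132]
cap top/scene [375.97222222 185.16666667] 6.0 [356.  234.5] 1.0 (array([ 0.64404912, -0.14662362,  0.13179651]), np.float64(0.00523254664840385)) (array([ 0.63821104, -0.14723864,  0.13405145]), np.float64(0.003958908819432222)) plane [ 0.63918779 -0.14178389  0.116     ]
redcap [203.83012821 226.8125    ] 104.0 [ 0.4593 -0.1222  0.066 ] (array([ 0.45744801, -0.12105666,  0.06017712]), np.float64(0.0009971164798067418)) (array([ 0.45782597, -0.12349896,  0.06649053]), np.float64(0.00408421279397858))
wide [361.9 216.5] 2.5 [4.2 6.4] plane [ 0.4527 -0.3397  0.006 ] ell [4.  7.4] [[0.454, -0.332], [0.461, -0.338], [0.457, -0.343], [0.45, -0.337]]
   tri (array([ 0.4581559 , -0.3335147 ,  0.02460759]), np.float64(0.0022183571819915193))
pen [349.8  85.5] 2286.0 [ 25.6 119.6] plane [ 0.6317 -0.3092  0.006 ] ell [ 22.1 177.6] [[0.637, -0.23], [0.653, -0.379], [0.624, -0.386], [0.607, -0.234]]
   tri (array([ 0.63111584, -0.30941883,  0.00284267]), np.float64(0.0020490851089610893))
narrow [ 33.9 215.3] 466.0 [24. 24.] plane [0.4544 0.141  0.006 ] ell [21.8 27.6] [[0.475, 0.148], [0.475, 0.114], [0.439, 0.122], [0.439, 0.157]]
   tri (array([0.4536769 , 0.14276435, 0.00378263]), np.float64(0.0002443803394439504))
```

View pics/c1.png

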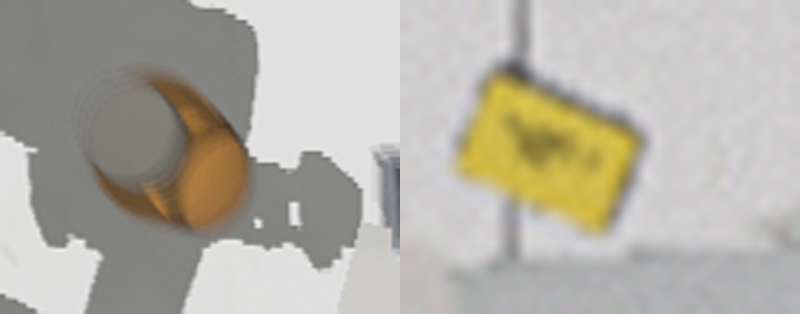

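The crop confirms the rightmost yellow carton, lying print up. Amber bottle is at about (0.638,-0.138): its base, body and cap estimates agree within 3 mm. I'll hover above it next.

Request:
arm_command --steps '[{"slide":[2.4,-1.5,1.6],"roll":0},{"slide":[2.4,-1.5,1.6],"roll":0},{"slide":[2.4,-1.5,1.6],"roll":0},{"slide":[2.4,-1.5,1.6],"roll":0},{"slide":[2.1,-1.6,1.6],"roll":0},{"slide":[0,0,0],"roll":0},{"slide":[0,0,0],"roll":0},{"slide":[0,0,0],"roll":0}]'

```text
clock: 2.5
tool_pos: [0.6365, -0.1417, 0.2027]
tool_rot: [0.0, 1.0, -0.001, 0.001]
contact_force: [-0.0, -0.4, -0.6]
grip_width: 1.0
gripper_force: 0.0
```

```bash
python3 - <<'E'
from h import *
s=env.sense(); print(s['clock'],s['tool_pos'].round(4),s['tool_rot'].round(3))
c=env.camera_info("wrist"); i=env.snapshot("wrist")
np.savez("w2",i=i,**c); cv2.imwrite("pics/w2.png",i[:,:,::-1])
E
```

```text
2.5 [ 0.6365 -0.1417  0.2027] [ 0.     1.    -0.001  0.001]
```

View pics/w2.png

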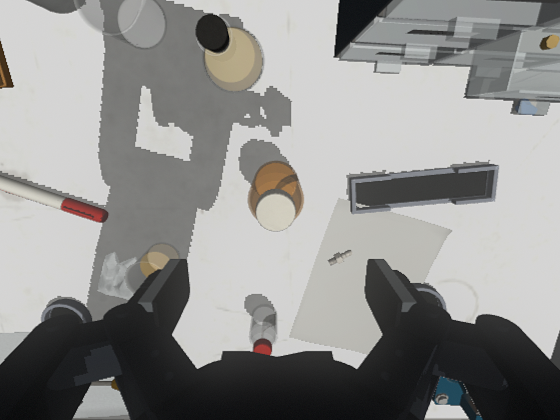

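The view is crisp. The amber cap is at (276,211) and its body top at about (276,190), midway between the fingers. The flask is at (234,55), the marker's red end at (85,211) and the pen tray at (424,189).

```bash
python3 - <<'E'
from h import *
W=dict(np.load("w2.npz")); i=W.pop('i'); V=dict(np.load("w1.npz"));V.pop('i')
b=blob(i,(276,211),'white',22); print('cap',b[0],b[2],plane(W,b[0],.116).round(4),tri(W,b[0],V,(195.5,65.5)))
for n,sd,c,r in (('pen','x','dark',0),):
    p=blob(i,(424,189),'dark',76); print(p[0],p[2],np.round(p[1],1).tolist() if 0 else p[1],plane(W,p[0],.006).round(4)); 
    print(tri(W,p[0],V,(349.8,85.5)),[plane(W,k,.008)[:2].round(4).tolist() for k in cv2.boxPoints(p[1])])
print('flask base',plane(W,(236,62),0.005),'beaker',plane(W,(150,262),.05), 'red base',plane(W,(263,325),.03))
E
```

```text
cap [275.5571509  213.53885135] 1184.0 [ 0.6349 -0.141   0.116 ] (array([ 0.63817853, -0.14103381,  0.12606541]), np.float64(2.632392624658244e-05))
[422.07349896 187.82269381] 2898.0 ((421.4705505371094, 185.68035888671875), (29.061201095581055, 131.20779418945312), 84.73760223388672) [ 0.6298 -0.3102  0.006 ]
(array([ 0.63115547, -0.3078195 ,  0.01128469]), np.float64(0.0005259990512593458)) [[0.6427, -0.2309], [0.6562, -0.377], [0.6226, -0.3868], [0.6083, -0.2366]]
flask base [ 0.7630942  -0.10017557  0.005     ] beaker [ 0.55806226 -0.00422344  0.05      ] red base [ 0.46085783 -0.12464759  0.03      ]
```

Request:
arm_command --steps '[{"slide":[0,0,3],"roll":0},{"slide":[0,0,3],"roll":0},{"slide":[0,0,3],"roll":0},{"slide":[0,0,3],"roll":0},{"slide":[0,0,2.7],"roll":0},{"slide":[0,0,0],"roll":0},{"slide":[0,0,0],"roll":0}]'

```text
clock: 3.25
tool_pos: [0.6371, -0.1409, 0.0558]
tool_rot: [0.0, 1.0, -0.001, 0.001]
contact_force: [0.2, 0.1, 0.1]
grip_width: 0.998
gripper_force: 0.0
```

Request:
arm_command --steps '[{"slide":[0,0,0],"roll":0},{"slide":[0,0,0],"roll":0},{"slide":[0,0,0],"roll":0},{"slide":[0,0,0],"roll":0},{"slide":[0,0,0],"roll":0},{"slide":[0,0,0],"roll":0},{"slide":[0,0,0],"roll":0},{"slide":[0,0,0],"roll":0}]' --fingers 4.5 --force 30

```text
clock: 4.05
tool_pos: [0.638, -0.1405, 0.0565]
tool_rot: [0.001, 1.0, -0.0, 0.002]
contact_force: [-1.7, -1.0, 6.6]
grip_width: 0.603
gripper_force: 31.4
```

Request:
arm_command --steps '[{"slide":[0,0,-1.5],"roll":0},{"slide":[0,0,-2.5],"roll":0},{"slide":[0,0,-2.5],"roll":0},{"slide":[-1.0,1.0,0],"roll":0},{"slide":[-2.0,2.0,0],"roll":0},{"slide":[-2.0,2.0,0],"roll":0},{"slide":[-2.0,2.0,0],"roll":0},{"slide":[-1.0,1.0,0],"roll":0},{"slide":[0,0,0],"roll":0},{"slide":[0,0,0],"roll":0}]'

```text
clock: 5.05
tool_pos: [0.5572, -0.2198, 0.1192]
tool_rot: [-0.0, 1.0, -0.0, 0.0]
contact_force: [0.1, 0.2, -1.5]
grip_width: 0.601
gripper_force: 31.7
```

```bash
python3 - <<'E'
from h import *
s=env.sense(); print(s['clock'],s['tool_pos'].round(4),s['tool_rot'].round(3),s['grip_width'])
R['dark']=lambda h,s,v:(v<95)
V=dict(np.load("w1.npz"));j=V.pop('i')
W=env.camera_info("wrist"); i=env.snapshot("wrist"); T=env.camera_info("top")
np.savez("w3",i=i,**W)
for C,im,p0 in ((V,j,(350,207)),(W,i,proj(W,(.464,-.325,.005)))):
    b=blob(im,p0,'dark',34); e=cv2.fitEllipse(cv2.convexHull(b[3])); print(p0,b[0],b[2],np.round(e[0],1),np.round(e[1],1),plane(C,e[0],.006).round(4))
cv2.imwrite("pics/w3.png",i[:,:,::-1])
E
```

```text
5.05 [ 0.5572 -0.2198  0.1192] [-0.  1. -0.  0.] 0.6008115186741264
(350, 207) [350.29373399 207.90228279] 1431.0 [350.2 207.9] [40.7 46.7] [ 0.4659 -0.3216  0.006 ]
[384.20493219 293.62284128] [384.21592673 295.31206665] 3221.0 [383.9 293.1] [67.3 68. ] [ 0.4652 -0.3242  0.006 ]
```

View pics/w3.png

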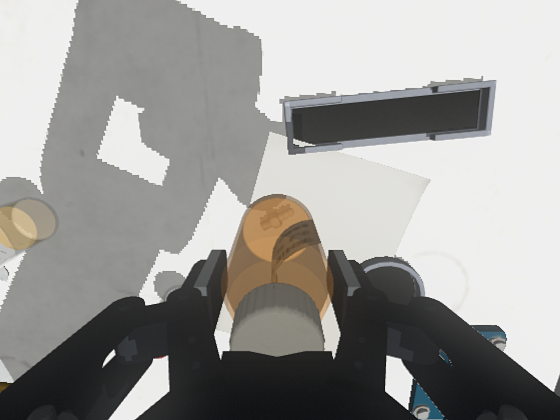

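The bottle is held upright. The wide holder is at (384,293), giving (0.465,-0.324). The pen tray is at (388,113).

Request:
arm_command --steps '[{"slide":[-1.2,1.4,0],"roll":0},{"slide":[-2.3,2.6,0],"roll":0},{"slide":[-2.3,2.6,0],"roll":0},{"slide":[-2.3,2.6,0],"roll":0},{"slide":[-1.1,1.2,0],"roll":0},{"slide":[0,0,0],"roll":0},{"slide":[0,0,1.5],"roll":0},{"slide":[0,0,1.5],"roll":0},{"slide":[0,0,1],"roll":0},{"slide":[0,0,0.5],"roll":0},{"slide":[0,0,0],"roll":0},{"slide":[0,0,0],"roll":0}]'

```text
clock: 6.3
tool_pos: [0.4653, -0.3241, 0.0745]
tool_rot: [0.0, 1.0, 0.0, 0.0]
contact_force: [-0.7, 0.6, -1.3]
grip_width: 0.606
gripper_force: 31.7
```

Request:
arm_command --steps '[{"slide":[0,0,0.5],"roll":0},{"slide":[0,0,0.5],"roll":0},{"slide":[0,0,0.3],"roll":0},{"slide":[0,0,0.2],"roll":0},{"slide":[0,0,0],"roll":0}]'

```text
clock: 6.8
tool_pos: [0.465, -0.3241, 0.0595]
tool_rot: [0.0, 1.0, -0.0, 0.0]
contact_force: [-0.5, 0.7, 2.2]
grip_width: 0.601
gripper_force: 31.7
```

Request:
arm_command --steps '[{"slide":[0,0,0.1],"roll":0},{"slide":[0,0,0],"roll":0},{"slide":[0,0,0],"roll":0},{"slide":[0,0,0],"roll":0},{"slide":[0,0,0],"roll":0}]' --fingers 7.2

```text
clock: 7.3
tool_pos: [0.465, -0.3241, 0.0583]
tool_rot: [0.0, 1.0, -0.0, 0.0]
contact_force: [0.1, -0.3, -0.2]
grip_width: 0.841
gripper_force: 0.0
```

Request:
arm_command --steps '[{"slide":[0,0,-2],"roll":0},{"slide":[0,0,-3],"roll":0},{"slide":[0,0,-4],"roll":0},{"slide":[0,0,-4],"roll":0},{"slide":[0,-4.5,0],"roll":0},{"slide":[0,-4.5,0],"roll":0},{"slide":[0,-4.5,0],"roll":0},{"slide":[0,-4.5,0],"roll":0},{"slide":[0,-2,0],"roll":0},{"slide":[0,0,0],"roll":0},{"slide":[0,0,0],"roll":0}]' --fingers 7.2

```text
clock: 8.4
tool_pos: [0.4651, -0.1243, 0.1885]
tool_rot: [0.0, 1.0, 0.0, 0.0]
contact_force: [-0.8, -1.0, -0.2]
grip_width: 0.844
gripper_force: 0.0
```

```bash
python3 - <<'E'
from h import *
s=env.sense(); print(s['clock'],s['tool_pos'].round(4),s['tool_rot'].round(3),s['grip_width'])
W=env.camera_info("wrist"); i=env.snapshot("wrist"); np.savez("w4",i=i,**W)
print(proj(W,(.459,-.1235,.066)))
S=env.camera_info("scene"); si=env.snapshot("scene")
b=blob(i,(proj(W,(.459,-.1235,.066))),'red',60); q=blob(si,(283,270),'red',8); print(b[0],b[2],plane(W,b[0],.066),tri(W,b[0],S,q[0]))
cv2.imwrite("pics/w4.png",np.vstack([i,cv2.resize(si[260:400,190:400],(560,373))])[:,:,::-1][::1])
im=np.vstack([i,cv2.resize(si[270:410,240:450],(560,373))]); cv2.imwrite("pics/w4.png",cv2.resize(im,(424,600))[:,:,::-1])
E
```

```text
8.4 [ 0.4651 -0.1243  0.1885] [0. 1. 0. 0.] 0.8436528284295256
[275.58941107 205.93222784]
[277.32088745 209.21049784] 308.0 [ 0.45583826 -0.12509925  0.066     ] (array([ 0.45557231, -0.12530187,  0.06430771]), np.float64(0.000642970763761008))
```

View pics/w4.png

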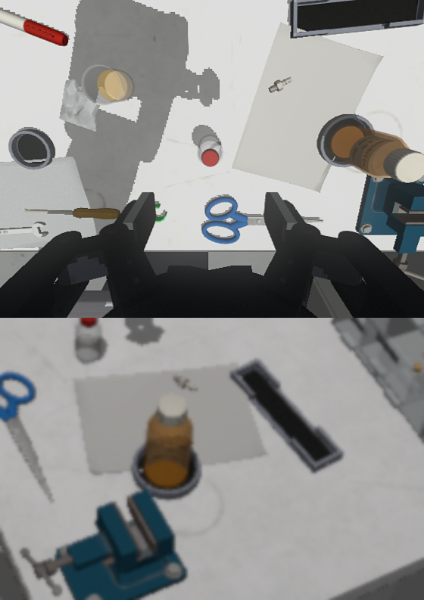

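The amber bottle stands upright in the wide holder. The red cap is at (277,209) native pixels, giving (0.456,-0.125), with height 64 mm as expected. The fingers are clear of the scissors.

Request:
arm_command --steps '[{"slide":[-0.9,0.1,3],"roll":0},{"slide":[0,0,3.5],"roll":0},{"slide":[0,0,3.5],"roll":0},{"slide":[0,0,3.5],"roll":0},{"slide":[0,0,2],"roll":0},{"slide":[0,0,1.1],"roll":0},{"slide":[0,0,0],"roll":0},{"slide":[0,0,0],"roll":0}]'

```text
clock: 9.3
tool_pos: [0.4567, -0.1258, 0.0233]
tool_rot: [0.0, 1.0, -0.0, 0.001]
contact_force: [-0.1, 0.3, -0.5]
grip_width: 0.84
gripper_force: 0.0
```

Request:
arm_command --steps '[{"slide":[0,0,0],"roll":0},{"slide":[0,0,0],"roll":0},{"slide":[0,0,0],"roll":0},{"slide":[0,0,0],"roll":0},{"slide":[0,0,0],"roll":0},{"slide":[0,0,0],"roll":0},{"slide":[0,0,0],"roll":0},{"slide":[0,0,0],"roll":0}]' --fingers 2.6 --force 25

```text
clock: 10.1
tool_pos: [0.4566, -0.1253, 0.0233]
tool_rot: [0.0, 1.0, -0.0, 0.001]
contact_force: [-1.3, -0.4, 6.5]
grip_width: 0.393
gripper_force: 24.9
```

Request:
arm_command --steps '[{"slide":[0,0,-1.5],"roll":0},{"slide":[0,0,-2.5],"roll":0},{"slide":[0,0,-2.5],"roll":0},{"slide":[0,-1.5,0],"roll":0},{"slide":[0,-3,0],"roll":0},{"slide":[0,-4,0],"roll":0},{"slide":[0,-4,0],"roll":0},{"slide":[0,-4,0],"roll":0},{"slide":[0,-2.5,0],"roll":0},{"slide":[0,-1.0,0],"roll":0},{"slide":[0,0,0],"roll":0},{"slide":[0,0,0],"roll":0}]'

```text
clock: 11.3
tool_pos: [0.456, 0.0741, 0.0871]
tool_rot: [0.0, 1.0, -0.0, -0.0]
contact_force: [-0.5, 0.0, -0.8]
grip_width: 0.392
gripper_force: 25.1
```

```bash
python3 - <<'E'
from h import *
s=env.sense(); print(s['clock'],s['tool_pos'].round(4),s['tool_rot'].round(3),s['grip_width'])
R['dark']=lambda h,s,v:(v<95)
W=env.camera_info("wrist"); i=env.snapshot("wrist"); np.savez("w5",i=i,**W)
V=dict(np.load("w4.npz"));j=V.pop('i'); A=dict(np.load("w1.npz"));k=A.pop('i'); ps=[]
for C,im,p0 in ((A,k,(36,214)),(V,j,(42,194)),(W,i,proj(W,(.454,.140,.005)))):
    b=blob(im,p0,'dark',30); e=cv2.fitEllipse(cv2.convexHull(b[3])); ps.append(e[0]); print(np.round(p0),b[2],np.round(e[0],1),np.round(e[1],1),plane(C,e[0],.006).round(4))
print(tri(V,ps[1],W,ps[2]))
cv2.imwrite("pics/w5.png",i[:,:,::-1])
E
```

```text
11.3 [0.456  0.0741 0.0871] [ 0.  1. -0. -0.] 0.39214240607148615
[ 36 214] 687.5 [ 31.9 217.4] [29.  34.2] [0.4512 0.1448 0.006 ]
[ 42 194] 1384.5 [ 38.4 198.3] [39.5 49.9] [0.4496 0.1423 0.006 ]
[193. 216.] 2357.0 [192.  215.9] [53.  61.1] [0.4542 0.1405 0.006 ]
(array([0.45213268, 0.14068784, 0.00686083]), np.float64(0.004528123380783693))
```

View pics/w5.png

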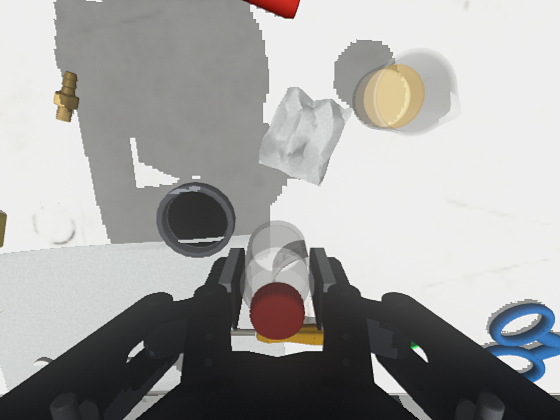

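The narrow holder's outer rim spans columns 157–235 and rows 181–257, so its centre is at (196,219). The held bottle is upright between the fingers.

```bash
python3 - <<'E'
from h import *
W=dict(np.load("w5.npz"));i=W.pop('i')
g=cv2.cvtColor(i,cv2.COLOR_RGB2GRAY)
q=cv2.HoughCircles(cv2.resize(g[165:275,140:255],None,fx=3,fy=3,interpolation=2),cv2.HOUGH_GRADIENT,1,200,param1=80,param2=15,minRadius=85,maxRadius=130)
print(q if q is None else q/3+np.array([140,165,0]))
print(plane(W,(196,219),.013),plane(W,(196,219),.008),plane(W,(198,215),.004))
E
```

```text
[[[198.5        220.83333206  36.89999771]]]
[0.45406685 0.13550319 0.013     ] [0.45231298 0.13692066 0.008     ] [0.45426096 0.13621096 0.004     ]
```

Request:
arm_command --steps '[{"slide":[-0.2,-1.2,0],"roll":0},{"slide":[0,-2,0],"roll":0},{"slide":[0,-2,0],"roll":0},{"slide":[0,-1,0],"roll":0},{"slide":[0,0,0],"roll":0},{"slide":[0,0,1.5],"roll":0},{"slide":[0,0,1.5],"roll":0},{"slide":[0,0,1],"roll":0},{"slide":[0,0,0.5],"roll":0},{"slide":[0,0,0],"roll":0},{"slide":[0,0,0],"roll":0}]'

```text
clock: 12.45
tool_pos: [0.4545, 0.1368, 0.0428]
tool_rot: [0.0, 1.0, -0.0, 0.0]
contact_force: [0.1, -0.6, -0.6]
grip_width: 0.387
gripper_force: 25.2
```

Request:
arm_command --steps '[{"slide":[0,0,0.6],"roll":0},{"slide":[0,0,0.5],"roll":0},{"slide":[0,0,0.3],"roll":0},{"slide":[0,0,0.2],"roll":0},{"slide":[0,0,0],"roll":0},{"slide":[0,0,0],"roll":0}]'

```text
clock: 13.05
tool_pos: [0.4542, 0.1369, 0.0264]
tool_rot: [0.0, 1.0, -0.0, 0.0]
contact_force: [-0.5, 0.3, -0.1]
grip_width: 0.393
gripper_force: 25.2
```

Request:
arm_command --steps '[{"slide":[0,0,0.1],"roll":0},{"slide":[0,0,0],"roll":0},{"slide":[0,0,0],"roll":0},{"slide":[0,0,0],"roll":0},{"slide":[0,0,0],"roll":0}]' --fingers 6

```text
clock: 13.55
tool_pos: [0.4541, 0.1369, 0.0253]
tool_rot: [0.0, 1.0, -0.0, 0.0]
contact_force: [0.4, -0.5, -0.4]
grip_width: 0.702
gripper_force: 0.0
```

Request:
arm_command --steps '[{"slide":[0,0,-2],"roll":0},{"slide":[0,0,-3],"roll":0},{"slide":[0,0,-4],"roll":0},{"slide":[0,0,-4],"roll":0},{"slide":[0.2,-4,-2.5],"roll":0},{"slide":[0.2,-4,-2],"roll":0},{"slide":[0.2,-4,-2],"roll":0},{"slide":[0.2,-3,-2],"roll":0},{"slide":[0,0,0],"roll":0},{"slide":[0,0,0],"roll":0}]'

```text
clock: 14.55
tool_pos: [0.462, 0.2872, 0.24]
tool_rot: [0.0, 1.0, 0.0, -0.0]
contact_force: [-0.2, 0.4, -1.2]
grip_width: 0.7
gripper_force: 0.0
```

```bash
python3 - <<'E'
from h import *
s=env.sense(); print(s['clock'],s['tool_pos'].round(4),s['tool_rot'].round(3),s['joints'].round(2))
W=env.camera_info("wrist"); i=env.snapshot("wrist"); np.savez("w6",i=i,**W)
cv2.imwrite("pics/w6.png",i[:,:,::-1])
print(proj(W,(.449,.319,.016)),proj(W,(.622,.309,.003)))
E
```

```text
14.55 [0.462  0.2872 0.24  ] [ 0.  1.  0. -0.] [ 0.49  0.1   1.33 -0.    1.71  2.06]
[251.07010451 187.61203168] [257.31733904  34.91334918]
```

View pics/w6.png

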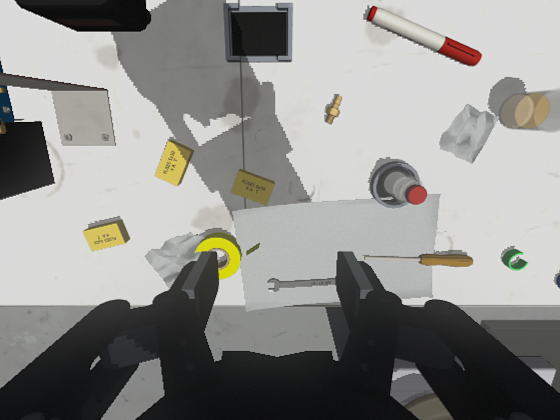

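The red-capped bottle stands in the narrow holder at (397,185). The target carton is at (253,186), turned about 20°. The oblong holder is at (259,33), and the marker runs (370,12)–(480,58).

```bash
python3 - <<'E'
from h import *
W=dict(np.load("w6.npz"));i=W.pop('i'); T,S=env.camera_info("top"),env.camera_info("scene")
def rect(c,k,z):
    P=np.array([plane(c,p,z)[:2] for p in cv2.boxPoints(cv2.minAreaRect(k))]); e=np.array([P[1]-P[0],P[2]-P[1]]); l=np.linalg.norm(e,axis=1)
    d=e[l.argmax()]; return P.mean(0).round(4),np.sort(l).round(4),round(np.degrees(np.arctan2(d[1],d[0]))%180,1)
R['yellow']=lambda h,s,v:(h>15)&(h<35)&(s>90)&(v>60)
b=blob(i,(253,186),'yellow',32); print('carton',b[0],b[2],rect(W,b[3],.016), tri(W,b[0],S,(222,188.5)))
R['dark']=lambda h,s,v:(v<75)
b=blob(i,(259,33),'dark',40); print('obl floor',b[0],b[2],rect(W,b[3],.006),tri(W,b[0],S,(274,176.8)))
cnts=None
R['grey']=lambda h,s,v:(v<150)
b=blob(i,(259,33),'grey',48); print('obl outer',b[0],b[2],rect(W,b[3],.010))
b=blob(i,(460,50),'red',35); print('marker red',b[0],b[2],rect(W,b[3],.010))
# marker axis: two red ends
h=[a.astype(int) for a in cv2.split(cv2.cvtColor(i,cv2.COLOR_RGB2HSV))]; m=R['red'](*h).astype(np.uint8); m[:, :360]=0; m[70:]=0
ys,xs=np.nonzero(m); pts=np.c_[xs,ys].astype(np.int32); print('marker all',rect(W,pts.reshape(-1,1,2),.010))
# pen tray from w2,w3
for f,sd in (('w2',(424,189)),('w3',(388,113))):
    V=dict(np.load(f+".npz"));j=V.pop('i'); b=blob(j,sd,'dark',110 if f=='w3' else 76); print('pen',f,b[2],rect(V,b[3],.006))
E
```

```text
carton [252.41474395 186.6244607 ] 888.5 (array([0.45  , 0.3172]), array([0.032 , 0.0467]), np.float64(69.1)) (array([0.44862833, 0.31782958, 0.00796216]), np.float64(0.0005267884041083772))
obl floor [257.51710578  33.41715821] 2543.0 (array([0.6211, 0.3086]), array([0.0547, 0.0643]), np.float64(90.1)) (array([0.62085401, 0.30864989, 0.00957587]), np.float64(0.0022779065596801214))
obl outer [251.50383142  35.83414928] 4698.0 (array([0.614 , 0.3157]), array([0.0794, 0.0857]), np.float64(90.1))
marker red [459.97270955  52.00473406] 598.5 (array([0.6035, 0.0817]), array([0.0164, 0.048 ]), np.float64(69.7))
marker all (array([0.6188, 0.1228]), array([0.016 , 0.1352]), np.float64(69.7))
pen w2 3065.5 (array([ 0.6313, -0.3129]), array([0.0424, 0.1557]), np.float64(91.3))
pen w3 6563.0 (array([ 0.6287, -0.3089]), array([0.0298, 0.1502]), np.float64(95.5))
```

Carton: centre (0.450,0.317), long axis at 69°. Oblong holder: centre (0.621,0.309), long axis at 90°. Sizes and heights match the text. I'll turn the gripper −1.2 rad over the carton.

Request:
arm_command --steps '[{"slide":[-0.3,-0.75,3.5],"roll":0},{"slide":[-0.3,-0.75,3.5],"roll":0},{"slide":[-0.3,-0.75,3.5],"roll":0},{"slide":[-0.3,-0.75,3.5],"roll":0},{"slide":[0,0,0],"roll":-0.15},{"slide":[0,0,0],"roll":-0.15},{"slide":[0,0,0],"roll":-0.15},{"slide":[0,0,0],"roll":-0.15},{"slide":[0,0,0],"roll":-0.15},{"slide":[0,0,0],"roll":-0.15},{"slide":[0,0,0],"roll":-0.15},{"slide":[0,0,0],"roll":-0.15}]' --fingers 5

```text
clock: 15.8
tool_pos: [0.4499, 0.3152, 0.0992]
tool_rot: [0.0, 0.824, 0.566, -0.001]
contact_force: [-0.1, 1.2, -0.2]
grip_width: 0.588
gripper_force: 0.0
```

Request:
arm_command --steps '[{"slide":[0,0,0],"roll":0},{"slide":[0,0,0],"roll":0},{"slide":[0,0,0],"roll":0}]'

```text
clock: 16.1
tool_pos: [0.4501, 0.3163, 0.0999]
tool_rot: [0.0, 0.826, 0.563, -0.0]
contact_force: [0.6, 0.4, 0.3]
grip_width: 0.587
gripper_force: 0.0
```

```bash
python3 - <<'E'
from h import *
s=env.sense(); print(s['clock'],s['tool_pos'].round(4),s['tool_rot'].round(4)); q=s['tool_rot']; print('yaw',np.degrees(2*np.arctan2(q[2],q[1])))
W=env.camera_info("wrist"); i=env.snapshot("wrist"); np.savez("w7",i=i,**W)
R['yellow']=lambda h,s,v:(h>15)&(h<35)&(s>90)&(v>60)
p=proj(W,(.450,.317,.016)); b=blob(i,p,'yellow',75); P=np.array([plane(W,k,.016)[:2] for k in cv2.boxPoints(b[1])]); e=np.array([P[1]-P[0],P[2]-P[1]]); l=np.linalg.norm(e,axis=1);d=e[l.argmax()]
print(p,b[0],b[2],b[1],P.mean(0).round(4),l.round(4),np.degrees(np.arctan2(d[1],d[0]))%180, 'move cm',toolmove(s,[*P.mean(0),0.002]).round(2))
E
```

```text
16.1 [0.4501 0.3163 0.0999] [ 0.000e+00  8.264e-01  5.630e-01 -3.000e-04]
yaw 68.53158559537655
[276.31234835 211.63374137] [274.33007297 208.07444496] 2147.0 ((274.7926940917969, 208.3658447265625), (60.75159454345703, 38.04393005371094), 88.21009063720703) [0.4496 0.3192] [0.0291 0.0502] 71.2186308320973 move cm [ 0.26 -0.15  9.79]
```

Request:
arm_command --steps '[{"slide":[0.2,-0.1,2.5],"roll":-0.03},{"slide":[0,0,3],"roll":0},{"slide":[0,0,2.5],"roll":0},{"slide":[0,0,1.2],"roll":0},{"slide":[0,0,0.5],"roll":0},{"slide":[0,0,0],"roll":0},{"slide":[0,0,0],"roll":0}]'

```text
clock: 16.85
tool_pos: [0.4507, 0.3196, 0.0047]
tool_rot: [0.0, 0.817, 0.577, 0.001]
contact_force: [0.2, 0.1, 0.2]
grip_width: 0.583
gripper_force: 0.0
```

Request:
arm_command --steps '[{"slide":[0,0,0],"roll":0},{"slide":[0,0,0],"roll":0},{"slide":[0,0,0],"roll":0},{"slide":[0,0,0],"roll":0},{"slide":[0,0,0],"roll":0},{"slide":[0,0,0],"roll":0}]' --fingers 2.4 --force 20

```text
clock: 17.45
tool_pos: [0.4507, 0.3196, 0.0046]
tool_rot: [0.0, 0.817, 0.577, 0.001]
contact_force: [-0.6, -1.1, 6.5]
grip_width: 0.341
gripper_force: 20.6
```

Request:
arm_command --steps '[{"slide":[0,0,-1],"roll":0},{"slide":[0,0,-2.5],"roll":0},{"slide":[0,0,-3],"roll":0},{"slide":[0,0,0],"roll":-0.12},{"slide":[0,0,0],"roll":-0.12},{"slide":[0,0,0],"roll":-0.1},{"slide":[-0.5,3,0],"roll":0},{"slide":[-0.5,4,0],"roll":0},{"slide":[0,4,0],"roll":0},{"slide":[0,4,0],"roll":0},{"slide":[0,2,0],"roll":0},{"slide":[0,0,0],"roll":0}]'

```text
clock: 18.65
tool_pos: [0.6218, 0.308, 0.0678]
tool_rot: [0.0, 0.708, 0.706, -0.0]
contact_force: [-1.2, -0.1, 0.7]
grip_width: 0.344
gripper_force: 20.0
```

```bash
python3 - <<'E'
from h import *
s=env.sense(); print(s['clock'],s['tool_pos'].round(4),s['tool_rot'].round(4)); q=s['tool_rot']; print('yaw',np.degrees(2*np.arctan2(q[2],q[1])))
W=env.camera_info("wrist"); i=env.snapshot("wrist"); np.savez("w8",i=i,**W)
X=np.array([(.621+a*.028,.309+b*.037,.013) for a,b in ((-1,-1),(1,-1),(1,1),(-1,1))])
j=i.copy(); cv2.polylines(j,[np.array([proj(W,x) for x in X]).astype(np.int32)],True,(255,0,255),1)
cv2.imwrite("pics/w8.png",j[:,:,::-1])
E
```

```text
18.65 [0.6218 0.308  0.0678] [ 2.000e-04  7.082e-01  7.060e-01 -1.000e-04]
yaw 89.82880668641899
```

View pics/w8.png

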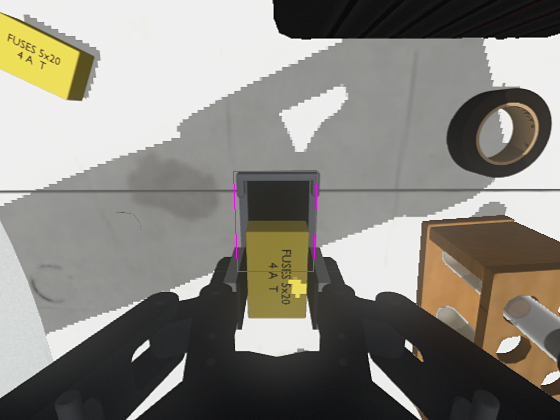

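The holder rim at (235–319,172–271) matches my measured outline in magenta. The carton is aligned with the printed face up, and the rack at (420,240) is clear.

Request:
arm_command --steps '[{"slide":[0,0,1.5],"roll":0},{"slide":[0,0,1.5],"roll":0},{"slide":[0,0,1],"roll":0},{"slide":[0,0,0.6],"roll":0},{"slide":[0,0,0.5],"roll":0},{"slide":[0,0,0.4],"roll":0},{"slide":[0,0,0.3],"roll":0},{"slide":[0,0,0],"roll":0},{"slide":[0,0,0],"roll":0}]'

```text
clock: 19.6
tool_pos: [0.6201, 0.309, 0.0106]
tool_rot: [0.0, 0.707, 0.707, 0.0]
contact_force: [0.2, -0.9, 0.3]
grip_width: 0.342
gripper_force: 20.0
```

Request:
arm_command --steps '[{"slide":[0,0,0.15],"roll":0},{"slide":[0,0,0.15],"roll":0},{"slide":[0,0,0],"roll":0}]'

```text
clock: 19.9
tool_pos: [0.6202, 0.309, 0.0077]
tool_rot: [0.0, 0.707, 0.707, 0.0]
contact_force: [0.1, -0.7, 1.0]
grip_width: 0.345
gripper_force: 20.2
```

Request:
arm_command --steps '[{"slide":[0,0,0],"roll":0},{"slide":[0,0,0],"roll":0},{"slide":[0,0,0],"roll":0},{"slide":[0,0,-1],"roll":0},{"slide":[0,0,-3],"roll":0},{"slide":[0,0,-4],"roll":0},{"slide":[0,0,-4],"roll":0},{"slide":[0,0,-3],"roll":0},{"slide":[-4,0,0],"roll":0},{"slide":[-4,0,0],"roll":0},{"slide":[0,0,0],"roll":0}]' --fingers 4.2

```text
clock: 21.0
tool_pos: [0.6205, 0.2246, 0.1587]
tool_rot: [0.001, 0.709, 0.705, 0.0]
contact_force: [-0.3, 0.6, -0.2]
grip_width: 0.497
gripper_force: 0.0
```

```bash
python3 - <<'E'
from h import *
s=env.sense(); print(s['clock'],s['tool_pos'].round(4),s['tool_rot'].round(4),s['joints'].round(2))
W=env.camera_info("wrist"); i=env.snapshot("wrist"); np.savez("w9",i=i,**W)
print(proj(W,(.6188,.1228,.01)))
cv2.imwrite("pics/w9.png",i[:,:,::-1])
E
```

```text
21.0 [0.6205 0.2246 0.1587] [0.0009 0.7091 0.7052 0.    ] [ 0.29  0.46  1.06 -0.    1.62  0.3 ]
[275.48784313 282.22451567]
```

View pics/w9.png

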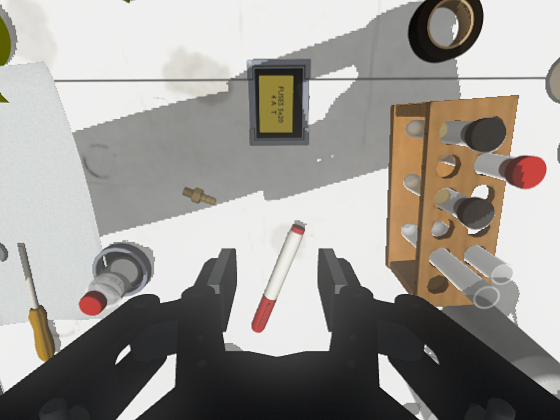

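The carton lies in the oblong holder print up at (279,103). The marker runs from (300,226) to (258,330), with the red cap toward the robot's right.

```bash
python3 - <<'E'
from h import *
W=dict(np.load("w9.npz"));i=W.pop('i'); S=env.camera_info("scene"); si=env.snapshot("scene"); s=env.sense()
h=[a.astype(int) for a in cv2.split(cv2.cvtColor(i,cv2.COLOR_RGB2HSV))]; m=R['red'](*h).astype(np.uint8); m[:,:245]=0;m[:,312:]=0; m[:215]=0;m[340:]=0
ys,xs=np.nonzero(m); r=cv2.minAreaRect(np.c_[xs,ys].astype(np.int32)); P=np.array([plane(W,p,.009)[:2] for p in cv2.boxPoints(r)])
e=np.array([P[1]-P[0],P[2]-P[1]]); l=np.linalg.norm(e,axis=1);d=e[l.argmax()]; c=P.mean(0)
print(c.round(4),l.round(4),np.degrees(np.arctan2(d[1],d[0]))%180)
mm=np.zeros_like(m); mm[270:]=m[270:]; y2,x2=np.nonzero(mm); b=blob(si,(300,221),'red',14); print('red part tri',tri(W,(x2.mean(),y2.mean()),S,b[0]))
print(toolmove(s,[*c,.003]).round(2))
E
```

```text
[0.6186 0.1215] [0.1353 0.0135] 69.45251602241012
red part tri (array([0.6032482 , 0.08168704, 0.01047641]), np.float64(0.0005069747549698282))
[-10.69  -0.13  15.52]
```

Marker: centre (0.6186,0.1215), axis at 69.5°. Length 135 mm and height match the text.

Request:
arm_command --steps '[{"slide":[-3.6,0,2.5],"roll":0},{"slide":[-3.6,-0.1,2.5],"roll":0},{"slide":[-3.5,0,2.5],"roll":0},{"slide":[0,0,0],"roll":0.12},{"slide":[0,0,0],"roll":0.12},{"slide":[0,0,0],"roll":0.12},{"slide":[0,0,2],"roll":0},{"slide":[0,0,2],"roll":0},{"slide":[0,0,1],"roll":0},{"slide":[0,0,0],"roll":0},{"slide":[0,0,0],"roll":0}]'

```text
clock: 22.2
tool_pos: [0.6191, 0.1225, 0.0331]
tool_rot: [0.0, 0.822, 0.569, 0.0]
contact_force: [0.9, -0.4, 0.7]
grip_width: 0.489
gripper_force: 0.0
```

Request:
arm_command --steps '[{"slide":[0,0,1.5],"roll":0},{"slide":[0,0,1],"roll":0},{"slide":[0,0,0.4],"roll":0},{"slide":[0,0,0],"roll":0},{"slide":[0,0,0],"roll":0}]'

```text
clock: 22.7
tool_pos: [0.6188, 0.1219, 0.0034]
tool_rot: [0.0, 0.823, 0.569, 0.0]
contact_force: [0.2, 0.5, 0.4]
grip_width: 0.49
gripper_force: 0.0
```

Request:
arm_command --steps '[{"slide":[0,0,0],"roll":0},{"slide":[0,0,0],"roll":0},{"slide":[0,0,0],"roll":0},{"slide":[0,0,0],"roll":0},{"slide":[0,0,0],"roll":0},{"slide":[0,0,0],"roll":0}]' --fingers 0.8 --force 25

```text
clock: 23.3
tool_pos: [0.6192, 0.122, 0.004]
tool_rot: [0.0, 0.823, 0.569, 0.001]
contact_force: [-0.6, -0.2, 5.1]
grip_width: 0.179
gripper_force: 27.3
```

Request:
arm_command --steps '[{"slide":[0,0,-2],"roll":0},{"slide":[0,0,-4],"roll":0},{"slide":[0,0,-5],"roll":0},{"slide":[0,0,-4],"roll":0},{"slide":[0,0,0],"roll":-0.15},{"slide":[0,0,0],"roll":-0.15},{"slide":[0,0,0],"roll":-0.15},{"slide":[-3,0,0],"roll":0},{"slide":[-4.5,-0.3,0],"roll":0},{"slide":[-4.5,-0.3,0],"roll":0},{"slide":[-4.5,-0.3,0],"roll":0},{"slide":[-4.5,-0.3,0],"roll":0}]'

```text
clock: 24.5
tool_pos: [0.6249, -0.0899, 0.1526]
tool_rot: [-0.001, 0.675, 0.738, -0.0]
contact_force: [0.5, -0.6, 0.5]
grip_width: 0.184
gripper_force: 26.7
```

Request:
arm_command --steps '[{"slide":[-4.5,-0.3,0],"roll":0},{"slide":[-4.5,-0.3,0],"roll":0},{"slide":[-4.5,-0.3,0],"roll":0},{"slide":[-4.5,-0.3,0],"roll":0},{"slide":[-3,-0.3,0],"roll":0},{"slide":[-1.1,-0.2,0],"roll":0},{"slide":[0,0,0],"roll":0},{"slide":[0,0,0],"roll":0}]'

```text
clock: 25.3
tool_pos: [0.6283, -0.3086, 0.1529]
tool_rot: [-0.001, 0.675, 0.738, 0.0]
contact_force: [0.5, 0.6, 0.4]
grip_width: 0.185
gripper_force: 26.7
```

```bash
python3 - <<'E'
from h import *
s=env.sense(); q=s['tool_rot']; print(s['clock'],s['tool_pos'].round(4),'yaw',np.degrees(2*np.arctan2(q[2],q[1])),s['grip_width'])
W=env.camera_info("wrist"); i=env.snapshot("wrist"); np.savez("w10",i=i,**W)
a=np.radians(95.4); ux=np.array([np.sin(a),-np.cos(a)]); uy=np.array([np.cos(a),np.sin(a)])
j=i.copy(); X=[[*(np.array([.630,-.310])+sx*.021*ux+sy*.082*uy),.013] for sx,sy in ((-1,-1),(1,-1),(1,1),(-1,1))]
cv2.polylines(j,[np.array([proj(W,x) for x in X]).astype(np.int32)],True,(255,0,255),1)
cv2.imwrite("pics/w10.png",j[:,:,::-1])
E
```

```text
25.3 [ 0.6283 -0.3086  0.1529] yaw 95.15193432106979 0.18488430820665702
```

View pics/w10.png

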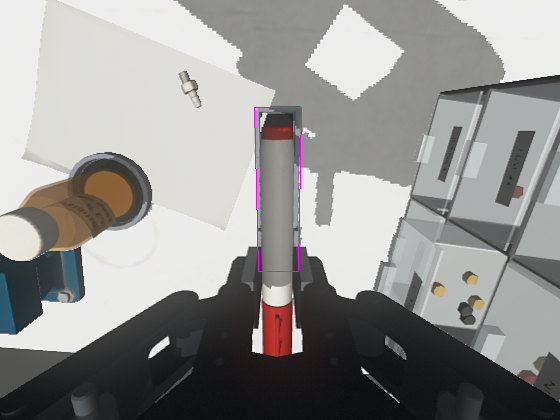

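The marker is lined up over the tray, whose rim (257–299, 109–270) agrees with my outline. The amber bottle at (85,210) and the cabinet at (400,230) are clear.

Request:
arm_command --steps '[{"slide":[-0.1,0.1,2],"roll":0},{"slide":[0,0,3],"roll":0},{"slide":[0,0,3],"roll":0},{"slide":[0,0,2.5],"roll":0},{"slide":[0,0,1.5],"roll":0},{"slide":[0,0,1],"roll":0},{"slide":[0,0,0.6],"roll":0},{"slide":[0,0,0.4],"roll":0},{"slide":[0,0,0],"roll":0},{"slide":[0,0,0],"roll":0}]'

```text
clock: 26.35
tool_pos: [0.6297, -0.3111, 0.0144]
tool_rot: [0.001, 0.675, 0.738, 0.0]
contact_force: [0.9, -1.0, -0.3]
grip_width: 0.185
gripper_force: 26.7
```

Request:
arm_command --steps '[{"slide":[0,0,0.3],"roll":0},{"slide":[0,0,0.2],"roll":0},{"slide":[0,0,0.2],"roll":0},{"slide":[0,0,0],"roll":0},{"slide":[0,0,0],"roll":0}]'

```text
clock: 26.85
tool_pos: [0.6294, -0.3109, 0.007]
tool_rot: [0.0, 0.675, 0.738, 0.0]
contact_force: [-1.9, 0.1, 5.2]
grip_width: 0.183
gripper_force: 27.2
```

Contact with the tray floor. I'll release, lift straight up and move clear.

Request:
arm_command --steps '[{"slide":[0,0,0],"roll":0},{"slide":[0,0,0],"roll":0},{"slide":[0,0,0],"roll":0},{"slide":[0,0,-1],"roll":0},{"slide":[0,0,-3],"roll":0},{"slide":[0,0,-4],"roll":0},{"slide":[0,0,-4],"roll":0},{"slide":[0,0,-4],"roll":0},{"slide":[-3,0,-3],"roll":0},{"slide":[-3,0,-3],"roll":0},{"slide":[0,0,0],"roll":0},{"slide":[0,0,0],"roll":0}]' --fingers 3.5

```text
clock: 28.05
tool_pos: [0.6346, -0.3711, 0.2271]
tool_rot: [0.001, 0.675, 0.738, 0.0]
contact_force: [0.1, -0.1, -0.5]
grip_width: 0.41
gripper_force: 0.0
```

```bash
python3 - <<'E'
from h import *
s=env.sense(); print(s['clock'],s['tool_pos'].round(4),s['grip_width'])
w,sc,t=env.snapshot("wrist"),env.snapshot("scene"),env.snapshot("top")
z=lambda im,a,b,c,d:cv2.resize(im[a:b,c:d],(400,300),interpolation=2)
cv2.imwrite("pics/f.png",np.vstack([np.hstack([cv2.resize(w,(400,300)),z(sc,240,400,230,443)]),np.hstack([z(t,130,300,180,407),z(t,140,290,330,530)])])[:,:,::-1])
E
```

```text
28.05 [ 0.6346 -0.3711  0.2271] 0.4103602599372062
```

View pics/f.png

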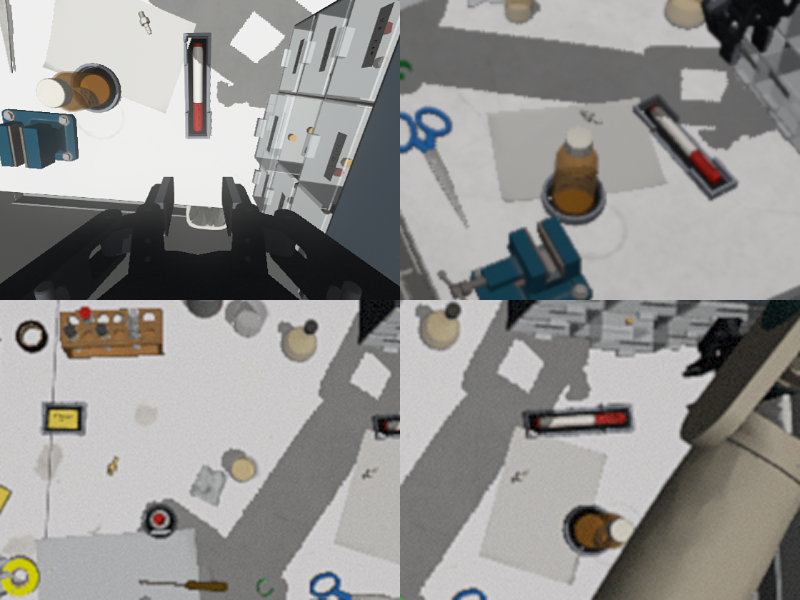

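All four things sit in their holders: marker at (197,90), amber bottle at (575,190), carton at (64,418) and red-capped bottle at (159,520). The flask and beaker haven't moved, and the gripper touches nothing.

```bash
python3 -c "
from station import env
print(env.sign_off())"
```

```text
the job is handed in; nothing more can be done
None
```

The job is handed in at about 28 s: the final pictures show all four things in their holders, both bottles upright, and the flask and beaker where they started.

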